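Take the blue canister off its warming stirrer

TASK

Take the blue-lidded steel canister by its handle, lift it up off the warming stirrer it stands on and set it down gently, upright, in the middle of the round cork mat to cool. Keep it level on the way and do not drop it; leave the yellow-lidded canister where it is. Let go when done.

Things in the scene. Friction and masses are not known exactly. Their poses are not given: they have to be found in the camera images.
- canister_blue_center (a point): Canister to move: lidded steel, 96 mm diameter, 146 mm tall, 0.4 kg, blue lid and band, black handle. Point: its axis, 73 mm above its flat foot; z up its axis. Rigid upright handle: a bar 16 mm wide (own x), 12 thick, 80 long (own y), its centre 67 mm straight above the point, 39 mm of free room between bar and lid; 6 mm wires join its ends to the body. It stands on a stirrer, within 20 mm of the plate's centre.
- canister_yellow_center (a point): Canister to leave alone, standing on the other stirrer: same size and shape as the blue one, but with yellow lid and band. Point: on its axis, 73 mm above its foot (top of its handle 73 mm above the point).
- stand_blue_top (a point): The stirrer under the blue canister: white box 150 x 170 mm, fixed to the bench, with a dark round plate 136 mm in diameter on top. Point: centre of the plate's flat top, 50 mm above the bench; z up. The yellow canister's stirrer is just like it. The two stirrers and the mat stand in a row across the bench (along y), in any order, centres 220 mm or more apart.
- mat_top (a point): The round cork mat, 140 mm in diameter and 10 mm thick, flat on the bench and fixed to it. This point is the centre of its top face, 10 mm above the bench; z is up. Nothing stands on it at first.
There are look-alikes about, which are no part of the job. Leave any turquoise look-alike of the part that bears canister_blue_center alone.

How it is judged:
By the outcome, as a careful person would: the job done as asked, in the order asked, and still so for the second after the job is handed in, with the robot touching nothing.
It also fails if it takes over 45 s, if anything falls off the work surface, if the arm or the gripper's body presses on something with over 40 N, if the wrist force passes 120 N, or if a joint passes its speed limit or range.

ROBOT

A 6-joint arm with a two-finger parallel gripper is mounted at the origin on the work surface. World frame = base frame: x ahead of the robot, y to its left, z up, the work surface at z = 0. Lengths are in m, angles in rad, forces in N, time in s.
With the tool pointing down it reaches from about 0.375 to 0.975 m from the base axis. Payload 3.8 kg.
Tool frame: the origin (TCP) lies midway between the tips of the shut fingers; the grasp point (between the pads) lies 19 mm behind it; x points along the fingers, y is the direction in which the jaws open and shut, and the axes are right-handed (so a half turn about x gives the same grasp; the last joint's range is limited). The gripper opens to 88 mm and grips with 3 to 60 N. Pads are 18 mm wide; open, the fingers measure 123 mm over their backs; the gripper's body (75 mm by 187 mm) begins 45 mm behind the grasp point.
Start: joints at [-1.329, 0.264, 1.604, -0, 1.274, -0.037], TCP at [0.186, -0.649, 0.239] pointing down, gripper open.
Joint ranges: [-2.63, 2.63], [-0.94, 2.18], [0.31, 2.57], [-1.31, 4.45], [0, 2.66], [-2.55, 2.55]. Speed limits (rad/s): [2.57, 2.57, 3.14, 3.14, 3.14, 3.14].

INTERFACE

Orientations are given as a rotation vector (axis times angle).
In Python, from cell import manip, inverse_kinematics, cams, order gives the robot as it stands. Calls block until the motion is done:
- manip.move_pose(position, orientation): joint-space move of the TCP to a pose.
- manip.move_linear(position, rate=0.15, rot=None): straight line of the TCP; rot=None keeps the orientation; rate is the mean speed in m/s.
- manip.set_joints(angles): joint-space move.
- manip.set_gripper(opening, force=None): finger opening in m; force is the grip in N (None keeps the last); returns when the fingers have stopped.
- manip.dwell(seconds).
- inverse_kinematics(position, orientation): joint angles nearest the present ones, or None.
- manip.state(): the state.
- cams.capture(name): name is "side" or "top"; returns a dict with "image" (480x640x3 uint8, blue, green, red), "z_map" (480x640 float32, m along the optical axis (not along the pixel's ray), 0 where there is no reading), "intrinsics" (3x3 intrinsics, pixels), "k1" (the pictures are not rectified: a ray, as slopes to the right and down, at radius r is drawn at 1 + k1 r^2 times it, then the intrinsics apply), "position" and "orientation" of the camera in the world. Camera axes: x right, y down, z forward; pixel columns grow to the right and rows downward; lengths in m; the calibration is good to about 2 mm. A picture is of the moment at which its call begins.
A pose or a line that the arm cannot do raises manip.IKError and nothing moves.
- order.close_job(): hands the job in, once; it reports no verdict.
The state is a dict: "clock": time; "joint_pos": joint angles; "joint_velocities": joint speeds; "tau": joint torques, N m; "tool_pos": TCP position; "tcp_rot": TCP orientation; "contact_force": force on the tool from outside, world axes, zero at the start; "moment": the same for the moment, N m; "gripper_width": finger opening in m.
Only numpy, scipy, OpenCV 4.12 (cv2) and the standard library are available. Lean on these libraries where they do the work, as an engineer would, in place of code of your own. Each camera call takes 0.05 s, during which the arm holds its last target. There are 200 camera calls.

## Working session

There is one attempt and no reset: what is moved stays moved. The work goes in short steps, each a Python script; the robot and the scene stay as the last script left them, time stands still between calls to the robot, and variables do not carry over. Pictures are saved under pics/ and viewed, about 8 in all and at most 12, crops included, and the job is handed in when it is done.

```bash
mkdir -p pics
cat > h.py <<'E'
import numpy as np, cv2
from scipy.spatial.transform import Rotation as R
from cell import manip, inverse_kinematics, cams, order
def cap(n):
    d=cams.capture(n); return d
def cloud(d):
    "world xyz per pixel (480x640x3), nan if no reading"
    K=np.array(d["intrinsics"]);k1=d["k1"];v,u=np.mgrid[0:480,0:640].astype(float)
    pts=np.stack([u.ravel(),v.ravel()],1)[:,None]
    s=cv2.undistortPoints(pts,K,np.array([k1,0,0,0.]))[:,0].reshape(480,640,2)
    z=d["z_map"].astype(float);z[z==0]=np.nan
    P=np.dstack([s[...,0]*z,s[...,1]*z,z])
    o=np.array(d["orientation"]);Rm=o if o.shape==(3,3) else R.from_rotvec(o).as_matrix()
    return P@Rm.T+np.array(d["position"])
E
python3 - <<'E'
from h import *
for n in("top","side"):
    d=cap(n);cv2.imwrite(f"pics/{n}1.png",d["image"]);print(n,d["position"],d["orientation"],d["k1"],d["intrinsics"])
    np.savez(f"{n}1.npz",c=cloud(d),im=d["image"])
print(manip.state())
E
```

```text
top [0.32503158 0.07710696 1.15761842] [-2.09072306  2.13385848 -0.21953439] -0.0973685028274364 [[574.0249241    0.         317.37854031]
 [  0.         574.0249241  235.98337729]
 [  0.           0.           1.        ]]
side [-0.05249375  0.79449832  0.62170649] [-0.85007049  2.27359833 -1.38002377] -0.022037050309351026 [[448.90177196   0.         312.60981701]
 [  0.         448.90177196 243.90476077]
 [  0.           0.           1.        ]]
{'clock': 0.1, 'joint_pos': array([-1.32891229e+00,  2.64669748e-01,  1.60518488e+00, -8.45657916e-06,
        1.27370191e+00, -3.68741445e-02]), 'joint_velocities': array([-0.00099889, -0.00380812, -0.0039157 ,  0.00085793,  0.00026983,
        0.00083249]), 'tau': array([ 9.66496409e-04, -5.03617501e+01, -3.58070970e+01,  7.30468752e-02,
        2.32960435e-02, -4.91393166e-05]), 'tool_pos': array([ 0.18559861, -0.64833982,  0.23754632]), 'tcp_rot': array([ 2.07273218,  0.29285804, -2.07316966]), 'contact_force': array([ 0.34675624,  0.37704699, -0.61548992]), 'moment': array([-0.00506841, -0.01820646,  0.08365611]), 'gripper_width': 0.08810718334025518}
```

View pics/top1.png

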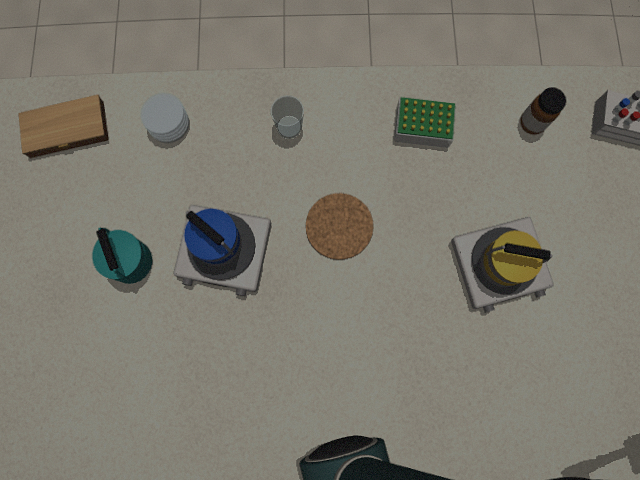

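View pics/side1.png

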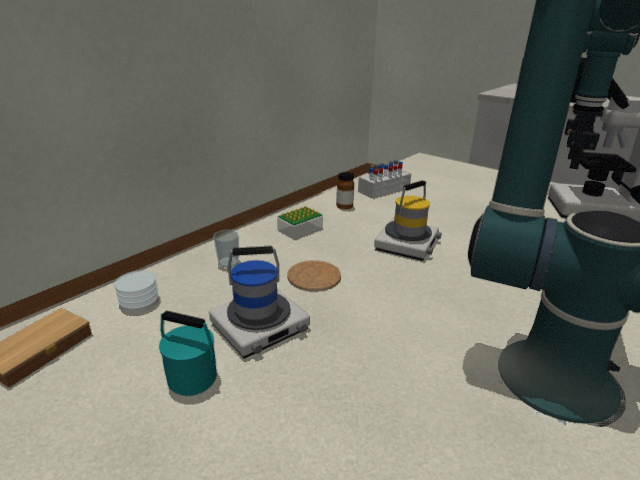

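The candidates in the top image are the blue canister at (212,236), turquoise at (120,257) and yellow at (518,258). The blue one fits: it has a blue lid and band on a steel body, and it stands on a stirrer. The turquoise one stands on the bare bench. The mat is at (340,226). Next I'll measure and confirm with an enlarged crop.

Run:
```python
from h import *
for n,box in(("top",(170,195,275,300)),("side",(215,235,310,350))):
    f=np.load(n+"1.npz");c=f["c"];im=f["im"];hsv=cv2.cvtColor(im,cv2.COLOR_BGR2HSV)
    m=np.zeros((480,640),bool);m[box[1]:box[3],box[0]:box[2]]=1
    z=c[...,2]
    b=m&(hsv[...,2]<60)&(z>.165)&(z<.215)
    if n=="side": b&=z>.182
    p=c[b];rect=cv2.minAreaRect((p[:,:2]*1000).astype(np.float32))
    print(n,"bar",len(p),rect,"median z",np.median(p[:,2]),np.percentile(p[:,2],[5,95]))
    l=m&(hsv[...,0]>105)&(hsv[...,0]<125)&(hsv[...,1]>150)&(z>.13)&(z<.16)
    q=c[l];print(" lid",len(q),cv2.minEnclosingCircle((q[:,:2]*1000).astype(np.float32)),np.median(q[:,2]))
    w=(hsv[...,0]<20)&(hsv[...,1]>70)&(z>.002)&(z<.02)
    if n=="top": w[:,:300]=0;w[:,380:]=0
    else: w[:255]=0;w[295:]=0;w[:,:283]=0;w[:,345:]=0
    q=c[w];print(" mat",len(q),cv2.minAreaRect((q[:,:2]*1000).astype(np.float32)),np.median(q[:,2]))
    g=m&(hsv[...,2]>130)&(hsv[...,1]<60)&(z>.035)&(z<.055)
    q=c[g];print(" stand",len(q),cv2.minAreaRect((q[:,:2]*1000).astype(np.float32)))
    # bar axis PCA
    xy=p[:,:2];u,s,vt=np.linalg.svd(xy-xy.mean(0));print(" axis",np.degrees(np.arctan2(vt[0,1],vt[0,0]))%180,xy.mean(0))
im=np.load("side1.npz")["im"];a=cv2.resize(im[225:400,130:345],None,fx=3,fy=3,interpolation=cv2.INTER_CUBIC);cv2.imwrite("pics/crop.png",a)
```

```text
top bar 408 ((543.7267456054688, 267.1885681152344), (89.29362487792969, 15.876394271850586), 49.21128463745117) median z 0.19487656629549088 [0.18985601 0.19816688]
 lid 1628 ((547.48291015625, 269.8486022949219), 47.757362365722656) 0.14289476967990944
 mat 3466 ((587.7879638671875, 29.445266723632812), (137.6300506591797, 137.90936279296875), 29.516429901123047) 0.009574530032258721
 stand 1100 ((543.1515502929688, 265.76361083984375), (159.66969299316406, 141.1867218017578), 77.69856262207031)
 axis 49.24772717142682 [0.54456537 0.26810469]
side bar 264 ((545.6300659179688, 272.81195068359375), (79.85136413574219, 14.336301803588867), 47.71346664428711) median z 0.19379613854471842 [0.18665371 0.19712866]
 lid 913 ((546.0534057617188, 272.0797424316406), 47.2854118347168) 0.1442818956512451
 mat 1274 ((585.685546875, 30.334716796875), (135.95562744140625, 137.01585388183594), 14.941873550415039) 0.010638796621743163
 stand 1073 ((653.9022216796875, 243.20787048339844), (167.8473358154297, 376.9287414550781), 78.43328094482422)
 axis 47.664349510678186 [0.54470448 0.27400524]
```

View pics/crop.png

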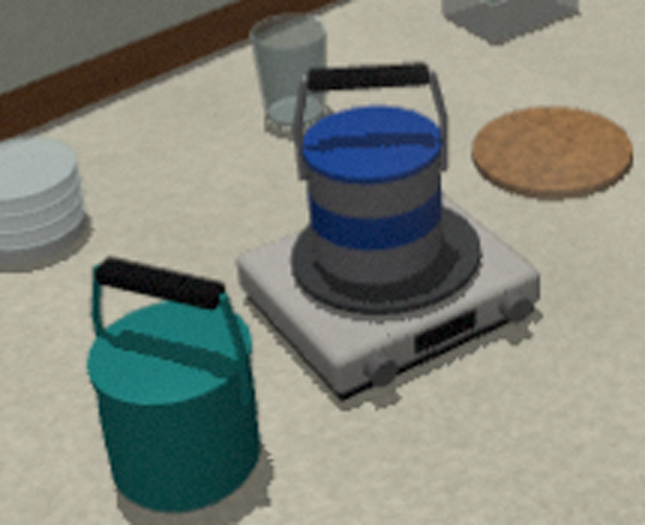

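The crop confirms it: blue lid and band on a steel body, on the stirrer, with the bar free. Centre ≈ (0.546, 0.270), bar axis ≈ 48.5°, mat ≈ (0.587, 0.030). Next I go above it and take a close look.

```bash
cat >> h.py <<'E'
def rot(a):
    x=np.array([0,0,-1.]);y=np.array([np.cos(a),np.sin(a),0]);return R.from_matrix(np.stack([x,y,np.cross(x,y)],1)).as_rotvec()
C=np.array([.546,.270]);M=np.array([.587,.030])
E
python3 - <<'E'
from h import *
for a in(-41.5,138.5):
    q=[inverse_kinematics([*p,z],rot(np.radians(a))) for p,z in((C,.171),(C,.3),(M,.131),(M,.3))];print(a,[None if x is None else np.round(x,2) for x in q])
p=manip.state()["tool_pos"];manip.move_linear([p[0],p[1],.36])
a=np.radians(-41.5)
if inverse_kinematics([*C,.171],rot(a)) is None: a+=np.pi
manip.move_pose([*C,.33],rot(a))
manip.move_linear([*C,.24])
s=manip.state();print(s["clock"],s["tool_pos"],s["tcp_rot"],s["gripper_width"])
d=cap("side");t=cap("top")
cv2.imwrite("pics/above.png",np.hstack([cv2.resize(d["image"][130:330,160:360],(400,400)),cv2.resize(t["image"][140:340,110:310],(400,400))]))
E
```

```text
-41.5 [array([ 0.42,  0.19,  1.82, -0.  ,  1.13,  1.14]), array([ 0.42,  0.11,  1.67, -0.  ,  1.36,  1.14]), array([ 0.01,  0.19,  1.9 , -0.  ,  1.05,  0.73]), array([ 0.01,  0.07,  1.72, -0.  ,  1.36,  0.73])]
138.5 [array([ 0.42,  0.19,  1.82, -0.  ,  1.13, -2.  ]), array([ 0.42,  0.11,  1.67,  0.  ,  1.36, -2.  ]), array([ 0.01,  0.19,  1.9 ,  0.  ,  1.05, -2.41]), array([ 0.01,  0.07,  1.72,  0.  ,  1.36, -2.41])]
5.25 [0.54653312 0.27015515 0.2408062 ] [ 1.720779    0.77452277 -1.71853659] 0.08790362519932636
```

View pics/above.png

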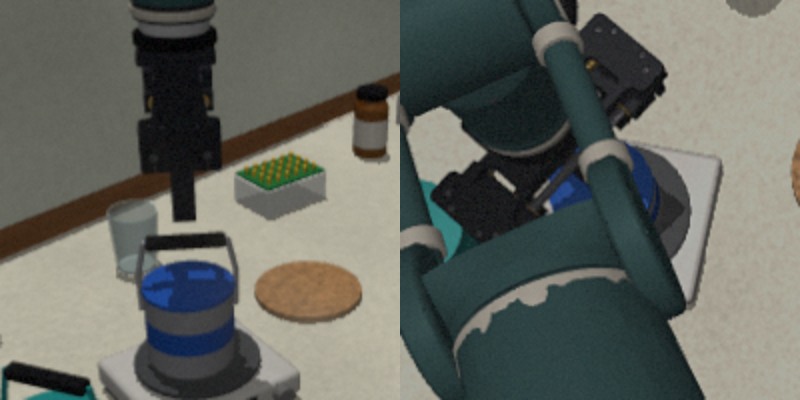

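The side view looks along the jaw axis: the finger (col 184) is centred over the bar (col 186) and clear of it. Next: descend, grip and lift slightly.

Run:
```python
from h import *
def p(t):
    s=manip.state();print(t,round(s["clock"],2),s["tool_pos"].round(4),s["gripper_width"].round(4),s["contact_force"].round(1),s["moment"].round(2))
manip.move_linear([*C,.171],rate=.08);p("down")
manip.set_gripper(.03,force=10);p("30mm")
manip.set_gripper(0,force=40);manip.dwell(.3);p("grip")
manip.move_linear([*C,.181],rate=.03);p("lift10")
manip.move_linear([*C,.231],rate=.06);manip.dwell(.3);p("lift60")
d=cap("side");cv2.imwrite("pics/lift.png",cv2.resize(d["image"][130:330,160:360],(600,600)))
```

```text
Traceback (most recent call last):
AttributeError: 'float' object has no attribute 'round'
```

```bash
cat >> h.py <<'E'
def p(t):
    s=manip.state();print(t,round(s["clock"],2),s["tool_pos"].round(4),round(float(s["gripper_width"]),4),s["contact_force"].round(1),s["moment"].round(2))
E
python3 - <<'E'
from h import *
p("down")
manip.set_gripper(.03,force=10);p("30mm")
manip.set_gripper(0,force=40);manip.dwell(.3);p("grip")
manip.move_linear([*C,.181],rate=.03);p("lift10")
manip.move_linear([*C,.231],rate=.06);manip.dwell(.3);p("lift60")
d=cap("side");cv2.imwrite("pics/lift.png",cv2.resize(d["image"][130:330,160:360],(600,600)))
E
```

```text
down 6.36 [0.5465 0.2702 0.1717] 0.0881 [ 0.5  0.6 -1. ] [-0.04 -0.05 -0.02]
30mm 7.32 [0.546 0.27  0.171] 0.03 [-0.4 -1.1 -0.6] [ 0.01 -0.03 -0.01]
grip 7.99 [0.5462 0.27   0.1711] 0.0151 [ 1.5 -1.2  0.9] [-0.21 -0.21  0.01]
lift10 8.47 [0.5458 0.2701 0.1809] 0.0155 [ 0.3  0.1 -5.2] [-0.01  0.02  0.  ]
lift60 9.76 [0.5458 0.2699 0.2306] 0.0151 [ 0.  -0.9 -4.8] [-0.07 -0.04  0.02]
```

View pics/lift.png

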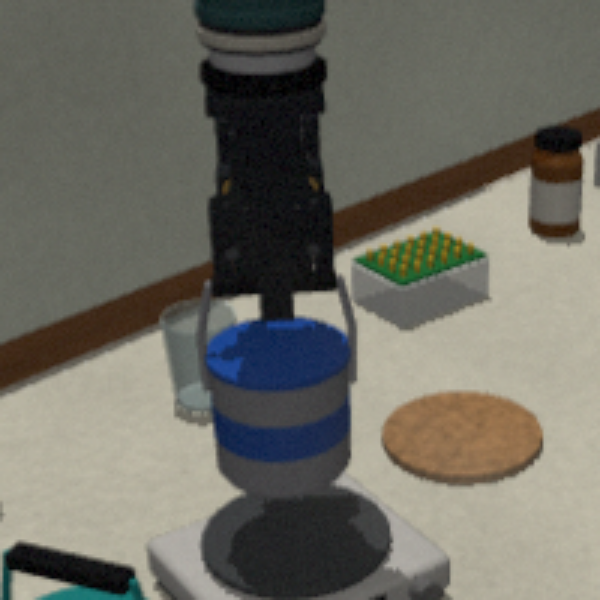

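Lifted level, foot clear, and the force (~5 N) matches the weight. Next I carry it over the mat and measure canister against mat in the same image.

```bash
cat >> h.py <<'E'
def lid(d,zlo,zhi):
    c=cloud(d);hsv=cv2.cvtColor(d["image"],cv2.COLOR_BGR2HSV);z=c[...,2]
    k=(hsv[...,0]>105)&(hsv[...,0]<125)&(hsv[...,1]>150)&(z>zlo)&(z<zhi)
    n,L,st,_=cv2.connectedComponentsWithStats(k.astype(np.uint8));q=c[L==1+np.argmax(st[1:,4])]
    A=np.c_[q[:,:2],np.ones(len(q))];co=np.linalg.lstsq(A,q[:,2],rcond=None)[0]
    print("lid",len(q),cv2.minEnclosingCircle((q[:,:2]*1000).astype(np.float32)),"z",np.median(q[:,2]).round(4),"tilt deg",np.degrees(co[:2]).round(1))
E
python3 - <<'E'
from h import *
d=cap("side");lid(d,.19,.215)
manip.move_linear([*M,.231],rate=.12);manip.dwell(.3)
manip.move_linear([*M,.145],rate=.06);manip.dwell(.4);p("over")
d=cap("side");lid(d,.105,.13)
cv2.imwrite("pics/over.png",cv2.resize(d["image"][150:320,220:420],(800,680))[:600])
E
```

```text
lid 888 ((544.1168823242188, 272.8697814941406), 47.14603805541992) z 0.2043 tilt deg [ 2.3 -2.5]
over 14.32 [0.587  0.03   0.1451] 0.0149 [ 0.4 -0.3 -3.6] [-0.06 -0.05 -0.04]
lid 555 ((587.4723510742188, 35.71589279174805), 49.14064407348633) z 0.1187 tilt deg [ 2.2 -2.6]
```

View pics/over.png

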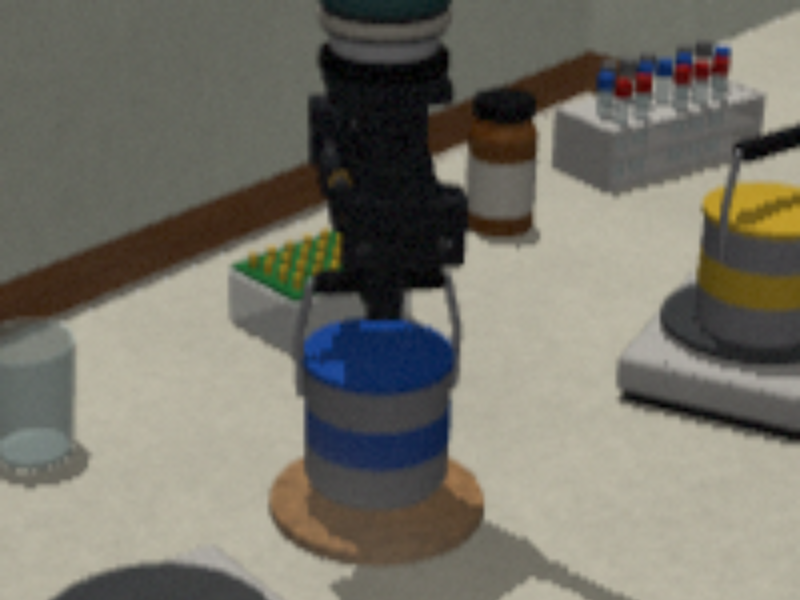

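Over the mat the canister hangs upright, about 14 mm above it. The apparent 2° tilt is the same in both poses and slopes toward the camera, so it comes from lid-edge pixels. I'll shift 2 mm for the measured grip offset and lower until the force shows contact.

Run:
```python
from h import *
T=np.array([.5877,.028])
f=np.load("side1.npz")
manip.move_linear([*T,.138],rate=.03);manip.dwell(.2);p("pre")
f0=manip.state()["contact_force"][2];z=.138
while z>.1265:
    z-=.001;manip.move_linear([*T,z],rate=.015);manip.dwell(.1)
    df=manip.state()["contact_force"][2]-f0
    if df>2.5: break
p("touch %.4f df %.1f"%(z,df))
d=cap("side");lid(d,.09,.125)
```

```text
pre 14.96 [0.5878 0.028  0.1381] 0.0153 [-0.4 -0.5 -4.1] [-0.08 -0.03  0.01]
touch 0.1300 df 6.9 17.76 [0.5885 0.0279 0.1309] 0.0148 [ 0.4 -0.3  2.7] [-0.22 -0.06  0.  ]
lid 552 ((587.5131225585938, 30.749216079711914), 47.216148376464844) z 0.1046 tilt deg [ 1.6 -2.5]
```

Contact came at the expected height (0.131), with the lid centred at about (0.5875, 0.031). Now I release gently, retreat and check.

Run:
```python
from h import *
manip.set_gripper(.03,force=10);manip.dwell(.2);p("ease")
manip.set_gripper(.085);p("open")
x=manip.state()["tool_pos"]
manip.move_linear([x[0],x[1],.25],rate=.1)
manip.move_linear([x[0],x[1],.38],rate=.2)
manip.move_pose([.42,-.25,.42],rot(np.radians(-41.5)));manip.dwell(.3);p("away")
d=cap("side");lid(d,.09,.125);t=cap("top");lid(t,.09,.125)
cv2.imwrite("pics/end.png",np.hstack([cv2.resize(d["image"][170:330,180:450],(400,237)),cv2.resize(t["image"][140:332,180:504],(400,237))]))
```

```text
ease 18.43 [0.5876 0.0281 0.1299] 0.0302 [ 0.2  0.2 -0.8] [-0.05 -0.07 -0.03]
open 19.34 [0.5877 0.028  0.13  ] 0.0848 [-0.6  0.2  0.3] [-0.01 -0.04 -0.01]
away 23.03 [ 0.4205 -0.2494  0.4198] 0.085 [0.  0.4 0.2] [ 0.05 -0.02  0.02]
lid 544 ((586.9804077148438, 30.7847843170166), 47.96741485595703) z 0.1046 tilt deg [ 1.9 -2.2]
lid 1018 ((585.3289794921875, 32.216224670410156), 47.097938537597656) z 0.1033 tilt deg [ 2.4 -1.8]
```

View pics/end.png

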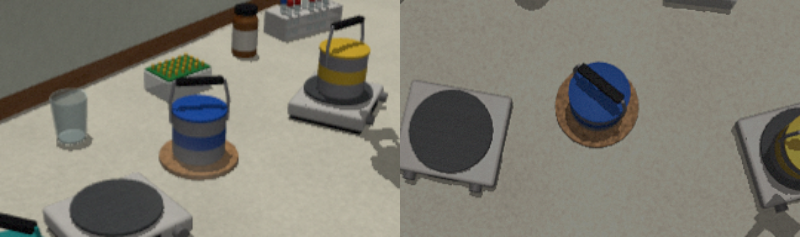

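The side and top views show the canister standing free and upright in the middle of the mat. The yellow one is in place and the arm is clear.

```bash
python3 -c "
from h import *
order.close_job();p('done')"
```

```text
the job is handed in; nothing more can be done
the job is handed in; nothing more can be done
```

The blue-lidded canister is now standing upright on the cork mat. I gripped it by its handle bar, lifted it 60 mm off the stirrer, carried it over level and lowered it until the force showed contact. Then I let go, moved the arm away and handed the job in after about 23 s.

- **Position:** the lid centre measured (0.587, 0.031) from the side camera and (0.585, 0.032) from the top camera. The mat centre is about (0.587, 0.030), so it is within about 3 mm of the middle.
- **Height:** the lid is at about 0.104 m, against 0.105 m expected for a flat-standing canister.
- **Forces:** readings stayed at about 5 N or less at every check.
- **Other objects:** I never reached for the yellow or turquoise canisters, and the yellow one was still on its stirrer in the last pictures.
- **Disagreement:** the plane fit to the lid gave an apparent tilt of about 3° throughout, both held and standing. I put this down to lid-edge pixels rather than a real tilt, since the final pictures show the canister upright, but I did not check that separately.

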